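# Fit the drying arm to the boot stand

### The arm

A 6-joint arm with a two-finger parallel gripper is mounted at the origin on the work surface. World frame = base frame: x ahead of the robot, y to its left, z up, the work surface at z = 0. Lengths are in m, angles in rad, forces in N, time in s.
With the tool pointing down it reaches from about 0.35 to 0.775 m from the base axis. Payload 7.3 kg.
Tool frame: the origin (TCP) lies midway between the tips of the shut fingers; the grasp point (between the pads) lies grasp_offset behind it (grasp_offset is the distance from the TCP to the grasp point, in m); z points along the fingers, y is the line along which they close (so a half turn about z gives the same grasp; the last joint's range is limited). The gripper opens to 92 mm and grips with 3 to 60 N. Pads are 19 mm wide; open, the fingers measure 130 mm over their backs; the gripper's body (75 mm by 190 mm) begins 47 mm behind the grasp point.
Start: joints at [1.16, 0.342, 1.524, -0, 1.275, -0.146], TCP at [0.137, 0.507, 0.227] pointing down, gripper open.
Joint ranges: [-2.53, 2.53], [-0.77, 2.02], [0.04, 2.7], [-1, 4.14], [0.28, 2.66], [-3.11, 3.11]. Speed limits (rad/s): [2.57, 2.57, 3.14, 3.14, 3.14, 3.14].

### API

Orientations are given as [roll, pitch, yaw] about the fixed x, y, z axes, in that order (R = Rz(yaw) Ry(pitch) Rx(roll)).
In Python, from cell import * gives the robot as it stands.
- The arm moves only by the tool step_arm, never from a script. Its argument "plan" is a list of rows, each a list of 5 numbers: the closure, from -1 (fully open) to 1 (shut), then the shift along the tool's x, y, z in m, then the turn about the tool's z in rad. In form: [[hand, x, y, z, twist], ...]. A call has 1 to 20 rows; each row is the pose to reach, as a shift and turn from the pose commanded when the call began, along the tool's axes at that moment; what a row does not reach only later rows make up. A row lasts 1/8 s, in which the tool goes at most 62.5 mm and 10.7 degrees, less where a joint would pass 70% of its speed; a pose out of reach is approached as far as the arm can. A call with a gripper value outside its range is refused whole. The fingers move at their own pace and stop on an object; "grip_force" is the grip in N (left out, the last holds). Time passes only in rows, so rows that repeat a pose let the fingers close. It gives the time, the measured TCP pose, the force, the opening and the grip force at its end, in the units of the state.
- observe(): the state, without advancing time (a new reading comes with each control period).
- read_camera(name): name is "scene" or "side" or "wrist"; returns a dict with "img" (384x512x3 uint8, red, green, blue), "range_z" (384x512 float32, m along the optical axis (not along the pixel's ray), 0 where there is no reading), "fx", "fy", "cx", "cy" (pixels), "R" (3x3) and "t" (3): a world point X has camera coordinates R X + t; the wrist camera has in their place "T_tool_cam" (4x4, takes a point from camera to tool coordinates, whose origin is the TCP and whose axes are the flange's). Camera axes: x right, y down, z forward; pixel columns grow to the right and rows downward; lengths in m; the calibration is good to about 2 mm. A picture is of the moment at which its call begins: read the wrist's pose just before it.
- hand_in(): hands the job in; it is judged then, once.
The state is a dict: "time": time; "qpos": joint angles; "qvel": joint speeds; "joint_efforts": joint torques, N m; "tool_pos": TCP position; "tool_rot": TCP orientation; "contact_force": force on the tool from outside, world axes, zero at the start; "torque": the same for the moment, N m; "opening": finger opening in m; "grip_force": force on a finger pad.
Only numpy, scipy, OpenCV 4.12 (cv2) and the standard library are available. Lean on these libraries where they do the work, as an engineer would, in place of code of your own. Each camera call takes 0.05 s, during which the arm holds its last target. There are 200 camera calls.

### The job

Fit the long steel drying arm onto the slotted stand on the mudroom bench: feel its two claws into the upper two slots, just below the spring catch, until its rear plate lies against the upright, then press it down until it is home and the catch springs out over the top of the plate; ease off and let go. The upright's height is set by hand and it is only held by a thumbscrew, so work gently, and leave everything else on the bench where it is.

Things in the scene. Friction and masses are not known exactly. Their poses are not given: they have to be found in the camera images.
- stand: Dark steel drying stand: base plate 165 x 130 x 8 mm (x -105 to +60) screwed to the bench, on it a clamp sleeve 36 mm high that holds the bare metal upright. This pose is the base's. Origin on the bench below the middle of the upright's front face; z up, +x into the upright: the front face is the plane x = 0 and looks to -x. Claws go in along +x; home, the arm's x axis is the stand's +x.
- sleeve (a point): On the upright's front face at the top of the sleeve: (0, 0, 36) mm in the stand's frame. The upright, a channel 40 mm wide, 25 deep, about 194 high, open at the back, is clamped in the sleeve by a thumbscrew at a height set by hand: ALL its heights given below (slots, catch) are nominal and may together be up to 12 mm higher or lower, not seen in any pose: feel for the slots.
- catch (a joint): Spring catch of the upright: nose 7 mm wide, nominal z = 157 to 171 mm, 6 mm out of the front face when free. Value (m): how far it is pushed in, 0 = sprung out, 0.009 at most; 5 N free, 6.8 N flush. The rear plate pushes it in as the claws enter; it springs out over the plate's top edge when the arm is home (2 mm to spare) and then keeps it from lifting.
- bracket: Long steel drying arm, 0.34 to 0.53 kg, standing on the bench as it will hang: box tube 24 mm wide, 30 high, 170 long along its x; upturned nose 48 mm high at the -x end; at the +x end the rear plate, 5 mm thick, 26 wide, 85 high, back face at x = +75 mm, with two claws behind it. Origin on the tube's underside, y = 0, a good place to grip across y from above; z up.
- claw_plate (a point): Foot of the arm's rear plate, middle of the lower edge of its back face: (75, 0, 0) mm in the arm's frame. Fully home it is on the front face at y = 0, nominal z = 70 mm, in the stand's frame. The upright has three slots on y = 0, each 9 mm wide, 26 mm high, through a face 4 mm thick, nominal lower edges at z = 48, 88 and 128 mm; the claws belong in the upper two.
- claw_tip (a point): Tip of the lower claw, mid-height: (90, 0, 19) mm in the arm's frame; the upper claw is 40 mm higher. A claw is 6 mm thick, 22 mm high, tip rounded: a shank 12 mm high, at its end a lip reaching 10 mm lower, 6 mm behind the plate. It enters within 2 mm of the slot's mid-height (nominal: claw_plate at z = 82 mm); then the arm goes down 12 mm until the shanks rest on the lower slot edges.
- mug: White ceramic mug, 95 mm high, 82 mm across, loose; leave it.
- bell: Chrome bike bell, 55 mm across, 40 mm high, loose; leave it.
- lamp_case: Black plastic headlamp case, 105 x 75 x 49 mm, loose; leave it.
- coat_hook: Short steel coat hook, 85 mm long and 50 mm high with a single claw, loose; leave it.
- boot_jack: Wooden boot jack, 280 mm long, 34 mm high, loose; leave it.
- wax_tin: Flat round tin, 72 mm across, 26 mm high, loose; leave it.
- shoe_brush: Boot brush, a wooden block 165 x 50 x 40 mm, bristles down, loose; leave it.
Mind the look-alikes: they are no part of the job. What is shaped like the bracket but red is not meant. Of the things that look like the stand, the larger one is meant.

How it is judged:
On the way:
1. the claws are through the slots, the foot of the rear plate against the upright (within 3 mm) and the catch pushed in, the arm not yet pressed down (x of claw_plate in the frame of stand above -0.003 m and value of joint catch above 0.0025 m), for 0.05 s.
At the end, for the whole second after the job is handed in: The arm hangs in the upper two slots, rear plate within 3 mm of the upright's face, pointing straight out (within 0.1 rad), pressed down so that the catch has sprung out over the plate (under 1.5 mm pushed in; foot of the plate at 57 to 83 mm), at rest and let go (x of claw_plate in the frame of stand above -0.003 m and z of claw_plate in the frame of stand between 0.057 and 0.083 m and angle between the x axis of bracket and the x axis of stand, either way round below 0.1 rad and value of joint catch below 0.0015 m and linear speed of bracket below 0.02 m/s); the robot touches nothing.
It fails at once if the arm, or the robot, is forced against the stand or its catch with more than 50 N (contact force between any of bracket, the arm and stand above 50 N).
It fails at once if another thing on the bench is moved more than 20 mm (distance of any of mug, bell, lamp_case, coat_hook, boot_jack, wax_tin, shoe_brush from where it was at the start of the episode above 0.02 m).
It also fails if it takes over 64 s, if anything falls off the work surface, if the arm or the gripper's body presses on something with over 40 N, if the wrist force passes 120 N, or if a joint passes its speed limit or range.

## Working session

There is one attempt and no reset: what is moved stays moved. The work goes in short steps, Python scripts to look and compute and a tool call to move; the robot and the scene stay as the last step left them, time stands still between calls to the robot, and variables do not carry over. Pictures are saved under pics/ and viewed, at most 10 in all, crops included, and the job is handed in when it is done.

Besides the shell and the picture viewer there is one more tool, called as name(argument=value, ...) on one line, values as JSON. step_arm: Moves the arm, as the interface text tells. Its arguments: {"type":"object","properties":{"plan":{"type":"array","items":{"type":"array","items":{"type":"number"}}},"grip_force":{"type":"number"}},"required":["plan"]}

```bash
mkdir -p pics; python3 - <<'E'
from cell import *
import cv2,numpy as np,pickle
s=observe();print({k:np.round(v,3) for k,v in s.items()})
try: print(grasp_offset)
except Exception as e: print(e)
d={n:read_camera(n) for n in("scene","side")}
pickle.dump(d,open("d0.pkl","wb"))
for n in d:
    c=d[n];print(n,c["fx"],c["fy"],c["cx"],c["cy"],np.round(c["R"],3).tolist(),np.round(c["t"],3),np.round(-c["R"].T@c["t"],3))
    cv2.imwrite(f"pics/{n}0.png",cv2.resize(c["img"][:,:,::-1],(800,600)))
E
```

```text
{'time': np.float64(0.0), 'qpos': array([ 1.16 ,  0.343,  1.525, -0.   ,  1.275, -0.146]), 'qvel': array([-0.001, -0.001, -0.001,  0.   ,  0.001, -0.001]), 'joint_efforts': array([ 1.0000e-03, -4.3125e+01, -2.4422e+01,  7.2000e-02,  5.6000e-02,
       -0.0000e+00]), 'tool_pos': array([0.137, 0.506, 0.226]), 'tool_rot': array([-3.14 , -0.   ,  2.877]), 'contact_force': array([ 0.399, -0.885, -0.289]), 'torque': array([-0.023,  0.004, -0.002]), 'grip_force': np.float64(0.0), 'opening': np.float64(0.092)}
0.0188
scene 414.8453716145645 414.8453716145645 252.9749885216266 188.79321081418672 [[-0.379, 0.925, -0.008], [0.787, 0.318, -0.529], [-0.487, -0.207, -0.848]] [ 0.183 -0.381  1.583] [1.14  0.28  1.143]
side 368.34711339367146 368.34711339367146 260.70922610294076 190.21028006191327 [[0.75, -0.661, -0.004], [-0.437, -0.492, -0.753], [0.496, 0.567, -0.658]] [-0.4    0.359  0.883] [ 0.019 -0.588  0.85 ]
```

View pics/scene0.png

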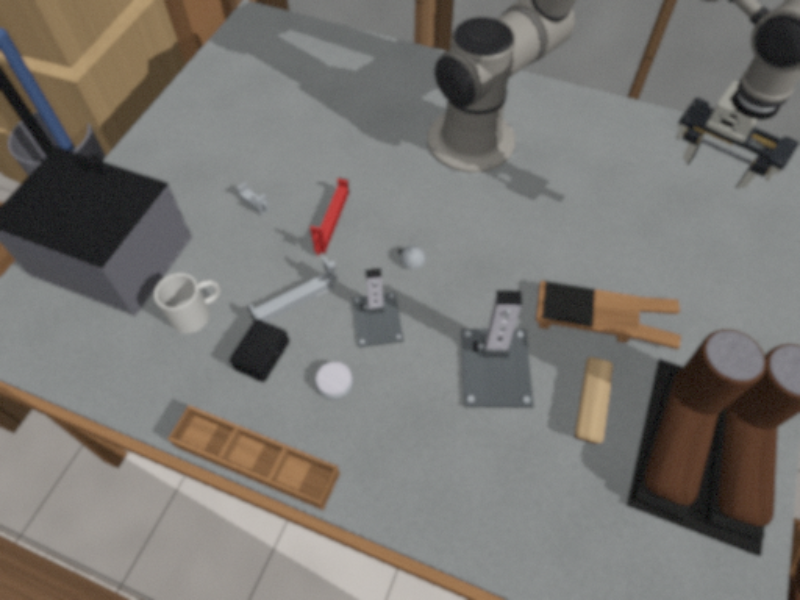

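View pics/side0.png

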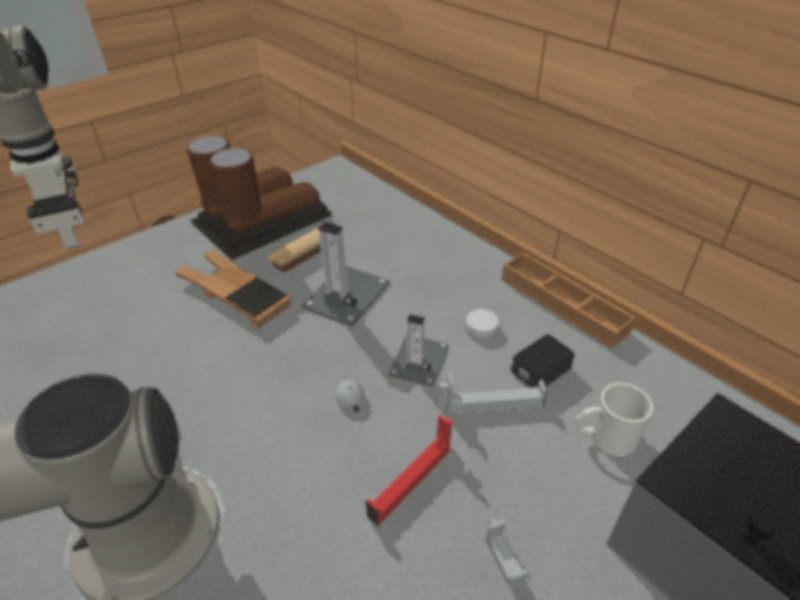

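The scene picture shows the large stand at about (500,350) and the small one at (378,310), both facing down the image. The grey arm runs from (252,312) to (330,275), and the red look-alike is at (330,215). The side picture agrees: the large stand is at (345,280) and the arm at (495,400).

```bash
cat > h.py <<'E'
import numpy as np,cv2
def cloud(c,R=None,t=None):
    v,u=np.mgrid[:384,:512];z=c["range_z"]
    P=np.stack([(u-c["cx"])/c["fx"]*z,(v-c["cy"])/c["fy"]*z,z],-1)
    R=c["R"] if R is None else R;t=c["t"] if t is None else t
    return (P-t)@R
def ray(c,u,v,h):
    d=c["R"].T@np.array([(u-c["cx"])/c["fx"],(v-c["cy"])/c["fy"],1]);o=-c["R"].T@c["t"]
    return o+d*(h-o[2])/d[2]
E
python3 - <<'E'
from h import *;import pickle
d=pickle.load(open("d0.pkl","rb"))
def rect(p):
    r=cv2.minAreaRect((p[:,:2]*1000).astype(np.float32));return np.round(r[0],1),np.round(r[1],1),round(r[2],1)
for n,boxes in dict(scene=dict(stand=(455,285,540,412),arm=(240,255,345,325)),side=dict(stand=(300,220,392,325),arm=(435,370,555,420))).items():
    c=d[n];P=cloud(c);g=c["img"].astype(int)
    print(n,"valid",(c["range_z"]>0).mean())
    for k,b in boxes.items():
        x0,y0,x1,y1=[int(a*.64) for a in b]
        p=P[y0:y1,x0:x1].reshape(-1,3);col=g[y0:y1,x0:x1].reshape(-1,3)
        z=p[:,2];print(k,"z pct",np.round(np.percentile(z,[1,20,50,80,99]),4))
        br=col.mean(1)
        if k=="stand":
            m=(z<.02)&(br<95)&(br>50); print("base",m.sum(),rect(p[m]))
            m=(z>.06)&(z<.21);print("upright",m.sum(),rect(p[m]),p[m].mean(0).round(3),z[m].max())
        else:
            m=(z>.012)&(z<.1);q=p[m];print("arm",m.sum(),rect(q))
            m2=z>.055;print("plate",m2.sum(),p[m2].mean(0).round(4),rect(p[m2]))
            m3=(z>.024)&(z<.034);print("top",m3.sum(),rect(p[m3]),p[m3].mean(0).round(4))
# other heights
for n in d:
    P=cloud(d[n])
    for nm,(u,v) in dict(scene=dict(bell=(412,257),tin=(333,380),case=(262,345),mug=(180,300),small=(375,275),jack=(570,300),brush=(597,390),red=(330,215),hook=(250,195)),side={}).get(n,{}).items(): print(nm,P[int(v*.64),int(u*.64)].round(3))
E
```

```text
scene valid 0.9963785807291666
stand z pct [-4.500e-03 -1.000e-04  6.100e-03  1.200e-02  2.064e-01]
base 618 (array([515.9, 237.2]), array([258.2, 157.1]), 22.2)
upright 524 (array([534.2, 229.8]), array([32. , 43.3]), 21.0) [0.54  0.23  0.154] 0.2094814400846703
arm z pct [-0.0052 -0.0015  0.001   0.0163  0.0709]
arm 634 (array([ 587.2, -174.5]), array([ 62.8, 199.7]), 54.0)
plate 55 [ 0.5782 -0.0909  0.189 ] (array([815.6,  73. ]), array([768.9,  22.1]), 34.1)
top 364 (array([ 581.4, -175. ]), array([ 55.1, 191.8]), 55.6) [ 0.5802 -0.1885  0.0295]
side valid 0.9959208170572916
stand z pct [-0.0039 -0.0005  0.0032  0.0346  0.2057]
base 444 (array([578.6, 348.6]), array([408.8, 202.6]), 79.7)
upright 550 (array([528.7, 228.6]), array([30.7, 43.8]), 21.5) [0.529 0.229 0.141] 0.2083520026389579
arm z pct [-0.0034 -0.0006  0.0029  0.0299  0.0831]
arm 1010 (array([ 576.7, -182.1]), array([ 95.9, 266. ]), 72.8)
plate 77 [ 0.4529 -0.1839  0.1435] (array([ 269.3, -359.6]), array([678.1,  21.8]), 43.8)
top 493 (array([ 596.5, -179.9]), array([ 67.2, 224.5]), 54.4) [ 0.5811 -0.1924  0.0293]
bell [0.4   0.002 0.03 ]
tin [ 0.717 -0.031  0.027]
case [ 0.709 -0.183  0.049]
mug [ 0.666 -0.405  0.008]
small [ 0.535 -0.018  0.136]
jack [0.388 0.335 0.039]
brush [0.557 0.43  0.041]
red [ 0.361 -0.205  0.03 ]
hook [ 0.371 -0.4    0.024]
```

```bash
python3 - <<'E'
from h import *;import pickle
d=pickle.load(open("d0.pkl","rb"))
c=d["scene"]
# full-res rays: base corners (from the 800x600 view)
q=np.array([ray(c,u*.64,v*.64,.008) for u,v in((460,329),(531,328),(532,405),(460,405))])
print("base corners",q.round(3).tolist(),"sides",np.linalg.norm(np.roll(q,-1,0)-q,axis=1).round(3),q.mean(0).round(3))
out=[]
for n,b in dict(scene=(455,280,540,412),side=(300,215,392,325)).items():
    P=cloud(d[n]);x0,y0,x1,y1=[int(a*.64) for a in b];p=P[y0:y1,x0:x1].reshape(-1,3)
    m=(p[:,2]>.06)&(p[:,2]<.19)&(np.hypot(p[:,0]-.53,p[:,1]-.23)<.05);p=p[m]
    # front-face plane by svd, vertical-ish
    for it in range(5):
        A=np.c_[p[:,:2],np.ones(len(p))];cen=p[:,:2].mean(0);u,s,v=np.linalg.svd(p[:,:2]-cen);nn=v[1];r=(p[:,:2]-cen)@nn
        p=p[abs(r)<max(.002,1.5*r.std())]
    nn=nn*np.sign(nn[0]);print(n,"face n",nn.round(3),np.degrees(np.arctan2(nn[1],nn[0])).round(1),cen.round(4),len(p),r.std().round(4))
for n,b in dict(scene=(235,250,350,330),side=(430,365,560,425)).items():
    P=cloud(d[n]);x0,y0,x1,y1=[int(a*.64) for a in b];p=P[y0:y1,x0:x1].reshape(-1,3)
    near=np.hypot(p[:,0]-.58,p[:,1]+.185)<.13
    t=p[near&(p[:,2]>.026)&(p[:,2]<.034)];cen=np.median(t[:,:2],0)
    for it in range(6):
        u,s,v=np.linalg.svd(t[:,:2]-t[:,:2].mean(0));r=(t[:,:2]-t[:,:2].mean(0))@v[1];t=t[abs(r)<.014]
    ax=v[0]*np.sign(v[0][1]);pr=t[:,:2]@ax
    print(n,"tube axis",ax.round(3),np.degrees(np.arctan2(ax[1],ax[0])).round(1),t[:,:2].mean(0).round(4),"width",np.ptp(r).round(3),"len",np.ptp(pr).round(3))
    h=p[near&(p[:,2]>.04)&(p[:,2]<.12)];pr=(h[:,:2]-[.58,-.188])@ax
    for s in(-1,1):
        k=h[(pr*s)>0.03];print(s,len(k),k.mean(0).round(3) if len(k) else "",k[:,2].max().round(3) if len(k) else "")
E
```

```text
base corners [[0.514, 0.153, 0.008], [0.459, 0.283, 0.008], [0.616, 0.33, 0.008], [0.667, 0.206, 0.008]] sides [0.142 0.165 0.134 0.162] [0.564 0.243 0.008]
scene face n [0.929 0.371] 21.8 [0.5428 0.2324] 285 0.0009
side face n [0.991 0.133] 7.6 [0.5321 0.23  ] 238 0.0048
scene tube axis [-0.806  0.592] 143.7 [ 0.5798 -0.1887] width 0.026 len 0.191
-1 114 [ 0.667 -0.209  0.048] 0.055
1 71 [ 0.51  -0.137  0.064] 0.089
side tube axis [-0.824  0.567] 145.4 [ 0.5728 -0.1884] width 0.026 len 0.184
-1 187 [ 0.668 -0.215  0.047] 0.053
1 99 [ 0.501 -0.142  0.064] 0.086
```

step_arm(plan=[[-1,-0.595,-0.548,-0.07,0.35],[-1,-0.595,-0.548,-0.07,0.35],[-1,-0.595,-0.548,-0.07,0.35],[-1,-0.595,-0.548,-0.07,0.35],[-1,-0.595,-0.548,-0.07,0.35],[-1,-0.595,-0.548,-0.07,0.35],[-1,-0.595,-0.548,-0.07,0.35],[-1,-0.595,-0.548,-0.07,0.35],[-1,-0.595,-0.548,-0.07,0.35],[-1,-0.595,-0.548,-0.07,0.35],[-1,-0.595,-0.548,-0.07,0.35],[-1,-0.595,-0.548,-0.07,0.35],[-1,-0.595,-0.548,-0.07,0.35],[-1,-0.595,-0.548,-0.07,0.35],[-1,-0.595,-0.548,-0.07,0.35],[-1,-0.595,-0.548,-0.07,0.35]])

```text
time: 2.1
tool_pos: [0.5678, -0.1767, 0.2969]
tool_rot: [3.141, -0.0, 2.528]
contact_force: [0.4, 0.0, 0.5]
opening: 0.0918
grip_force: 0.0
```

```bash
cat >> h.py <<'E'
from scipy.spatial.transform import Rotation as Ro
def wrist(tag):
    from cell import observe,read_camera
    s=observe();c=read_camera("wrist");T=np.array(c["T_tool_cam"])
    Rt=Ro.from_euler("xyz",s["tool_rot"]).as_matrix()
    Rwc=Rt@T[:3,:3];o=Rt@T[:3,3]+s["tool_pos"];c["R"]=Rwc.T;c["t"]=-Rwc.T@o
    cv2.imwrite(f"pics/{tag}.png",cv2.resize(c["img"][:,:,::-1],(800,600)))
    return s,c
E
python3 - <<'E'
from h import *
import pickle
s,c=wrist("w1");pickle.dump((s,c),open("w1.pkl","wb"))
print(s["time"],s["tool_pos"].round(4),s["tool_rot"].round(3),(-c["R"].T@c["t"]).round(3),c["R"].round(2).tolist())
P=cloud(c);t=P[(P[...,2]>.02)&(P[...,2]<.1)&(np.hypot(P[...,0]-.57,P[...,1]+.18)<.14)]
b=t[(t[:,2]>.027)&(t[:,2]<.033)&(np.hypot(t[:,0]-.575,t[:,1]+.188)<.08)]
for i in range(5):
    m=b[:,:2].mean(0);v=np.linalg.svd(b[:,:2]-m,full_matrices=False)[2];r=(b[:,:2]-m)@v[1];b=b[abs(r)<.013]
ax=v[0]*np.sign(v[0][1]);r=(b[:,:2]-m)@v[1]
print("axis",np.degrees(np.arctan2(ax[1],ax[0])).round(2),m.round(4),"w",np.percentile(r,[1,99]).round(4),"z",np.median(b[:,2]).round(4))
pr=(t[:,:2]-m)@ax;pp=abs((t[:,:2]-m)@v[1])<.016
k=pp&(t[:,2]>.07)&(pr>0);print("plate top",k.sum(),np.percentile(pr[k],[2,50,98]).round(4),t[k,2].max().round(4))
k=pp&(pr<-.03)&(t[:,2]>.038);print("nose",k.sum(),np.percentile(pr[k],[2,50,98]).round(4))
E
```

```text
2.1 [ 0.5678 -0.1767  0.2969] [ 3.141 -0.     2.528] [ 0.508 -0.135  0.455] [[0.57, 0.82, -0.0], [0.79, -0.55, 0.27], [0.22, -0.16, -0.96]]
axis 144.06 [ 0.5736 -0.1863] w [-0.0117  0.0119] z 0.0303
plate top 137 [0.0775 0.0809 0.0952] 0.0874
nose 134 [-0.0942 -0.0892 -0.0866]
```

View pics/w1.png

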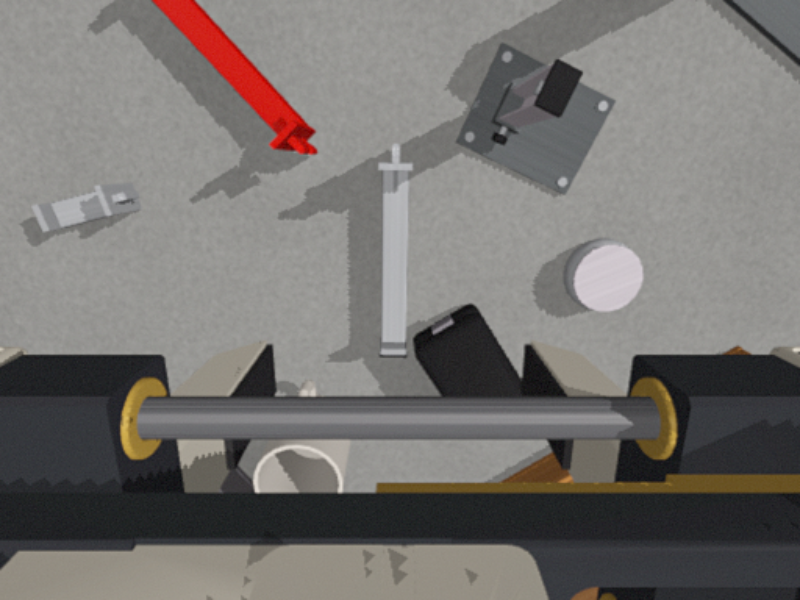

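The wrist view shows the arm straight ahead: plate and claws at (395,165), nose at (393,350). The case sits at its right, with its near corner at (415,345).

step_arm(plan=[[0,-0.003,-0.0045,0.06,0.013],[0,-0.003,-0.0045,0.12,0.013],[0,-0.003,-0.0045,0.18,0.013],[0,-0.003,-0.0045,0.23,0.013],[0,-0.003,-0.0045,0.26,0.013],[0,-0.003,-0.0045,0.28,0.013],[0,-0.003,-0.0045,0.291,0.013],[0,-0.003,-0.0045,0.291,0.013],[1,-0.003,-0.0045,0.291,0.013],[1,-0.003,-0.0045,0.291,0.013],[1,-0.003,-0.0045,0.291,0.013],[1,-0.003,-0.0045,0.291,0.013],[1,-0.003,-0.0045,0.291,0.013],[1,-0.003,-0.0045,0.291,0.013]], grip_force=45)

```text
time: 3.9
tool_pos: [0.5687, -0.1833, 0.0065]
tool_rot: [3.141, 0.001, 2.514]
contact_force: [0.0, 2.2, 5.3]
opening: 0.0241
grip_force: 45.0
```

step_arm(plan=[[1,0,0,-0.02,0],[1,0,0,-0.07,0],[1,0,0,-0.13,0],[1,0,0,-0.19,0],[1,0,0,-0.25,0],[1,0.02,0.042,-0.25,-0.1],[1,0.04,0.085,-0.25,-0.2],[1,0.06,0.127,-0.25,-0.3],[1,0.08,0.169,-0.25,-0.4],[1,0.1,0.21,-0.25,-0.5],[1,0.12,0.254,-0.25,-0.6],[1,0.14,0.296,-0.25,-0.7],[1,0.16,0.338,-0.25,-0.8],[1,0.18,0.381,-0.25,-0.9],[1,0.202,0.423,-0.25,-1.0],[1,0.202,0.423,-0.25,-1.007],[1,0.202,0.423,-0.25,-1.007]])

```text
time: 6.02
tool_pos: [0.6526, 0.2771, 0.2541]
tool_rot: [-3.141, -0.003, -2.763]
contact_force: [0.6, -0.0, -4.0]
opening: 0.0237
grip_force: 45.0
```

```bash
python3 - <<'E'
from h import *
import pickle
from cell import observe,read_camera
s,c=wrist("w2");d={n:read_camera(n) for n in("scene","side")};pickle.dump((s,c,d),open("w2.pkl","wb"))
print(s["time"],s["tool_pos"].round(4),s["tool_rot"].round(4),s["contact_force"].round(2),s["torque"].round(2),s["opening"])
i=d["side"]["img"][110:290,150:390,::-1]
j=d["scene"]["img"][140:320,230:470,::-1]
cv2.imwrite("pics/mix2.png",np.vstack([np.hstack([cv2.resize(i,(400,300)),cv2.resize(j,(400,300))]),cv2.resize(c["img"][:,:,::-1],(400,300))[:, :].repeat(1,1) if False else np.hstack([cv2.resize(c["img"][:,:,::-1],(400,300)),np.zeros((300,400,3),np.uint8)])]))
E
```

```text
6.025 [0.6526 0.2771 0.2541] [-3.1411e+00 -3.0000e-03 -2.7629e+00] [ 0.58 -0.03 -4.01] [0.06 0.   0.04] 0.023672533791825583
```

View pics/mix2.png

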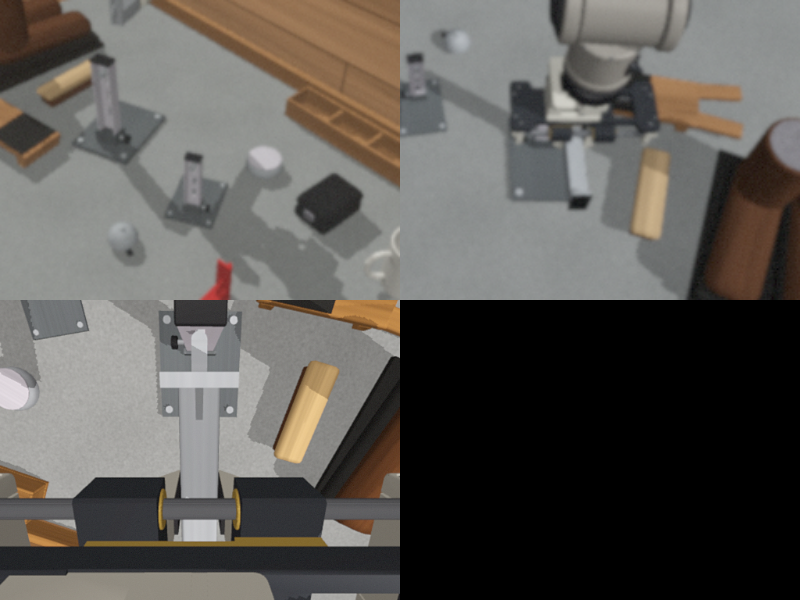

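The wrist view shows the arm centred over the stand base: base bolts at (167,320), (233,320), (168,410) and (230,408), brush clear on the right. Next I'll estimate the upright's height from the slot pattern, and the lateral alignment.

```bash
cat > prof.py <<'E'
from h import *
def prof(c,F,yax,zs,offs):
    X=np.array([[*(F+yax*o),z] for z in zs for o in offs]);q=X@c["R"].T+c["t"]
    u=(q[:,0]/q[:,2]*c["fx"]+c["cx"]).astype(np.float32);v=(q[:,1]/q[:,2]*c["fy"]+c["cy"]).astype(np.float32)
    g=cv2.cvtColor(c["img"],cv2.COLOR_RGB2GRAY).astype(np.float32)
    return cv2.remap(g,u[None],v[None],cv2.INTER_LINEAR).reshape(len(zs),len(offs))
E
python3 - <<'E'
from prof import *;import pickle
d0=pickle.load(open("d0.pkl","rb"));s,w,d2=pickle.load(open("w2.pkl","rb"))
F=np.array([.543,.2335]);y=np.array([-.371,.929]);zs=np.arange(.036,.216,.004)
for nm,c in(("scene",d0["scene"]),("side",d0["side"])):
    a=prof(c,F,y,zs,np.arange(-.028,.029,.004));print(nm)
    for z,r in zip(zs,a):print(int(z*1000),r.astype(int))
# lateral in the wrist view: coordinates along n (out of face) and y' , tool frame at TCP
P=cloud(w);x=np.array([np.cos(s["tool_rot"][2]),np.sin(s["tool_rot"][2])]);yy=np.array([x[1],-x[0]])
rel=P[...,:2]-s["tool_pos"][:2];X=rel@x;Y=rel@yy;Z=P[...,2]
def rep(n,m):print(n,m.sum(),"X",np.percentile(X[m],[2,50,98]).round(4),"Y",np.percentile(Y[m],[2,50,98]).round(4),"mid",round((np.percentile(Y[m],2)+np.percentile(Y[m],98))/2,4),"Z",np.percentile(Z[m],[2,50,98]).round(4))
k=abs(Y)<.06
rep("cap",k&(Z>.19)&(Z<.23)&(X>.09)&(X<.17))
rep("plate top",k&(Z>.31)&(X>.05)&(X<.1))
rep("tube top",k&(Z>.27)&(Z<.29)&(X>.0)&(X<.065))
rep("claws",k&(Z>.24)&(X>.078)&(X<.1))
t=k&(Z>.27)&(Z<.29)&(X>.0)&(X<.065);print("tube yaw",np.polyfit(X[t],Y[t],1)[0].round(4))
t=k&(Z>.19)&(Z<.23)&(X>.09)&(X<.17);print(cv2.minAreaRect(np.c_[X[t],Y[t]].astype(np.float32)*1000))
E
```

```text
scene
36 [ 88  84 100 119 126 130 132 130 130 129 132 132 120 105  97]
39 [ 98  92 107 130 138 140 141 140 138 140 143 141 128 108  98]
43 [101  92 111 136 144 145 146 145 145 146 147 144 131 108  99]
47 [101  89 114 139 148 148 150 150 150 150 147 147 133 108  99]
51 [ 93  85 113 140 149 151 152 153 153 151 148 146 134 111 101]
55 [ 83  83 113 142 149 151 152 154 153 150 149 147 135 114 101]
59 [ 72  80 114 143 148 150 152 154 151 150 150 148 136 113  98]
63 [ 66  84 116 142 149 151 149 144 139 146 149 148 134 111  98]
67 [ 66  87 116 141 149 151 144 130 128 142 150 147 134 110  98]
71 [ 69  88 117 139 148 148 134 111 117 138 150 147 135 111  98]
75 [ 71  89 116 140 149 146 129 107 114 138 149 147 135 111  97]
79 [ 72  90 116 142 149 145 127 109 117 140 149 148 134 111  96]
83 [ 75  88 118 144 149 147 131 120 128 144 147 146 132 108  99]
87 [ 75  89 118 142 150 147 138 133 138 147 148 146 133 108 102]
91 [ 77  91 116 142 150 148 146 146 147 149 149 147 133 109 105]
95 [ 84  91 117 141 148 149 152 156 153 149 149 147 133 109 107]
99 [ 88  93 116 140 148 150 154 156 150 148 149 147 13
[... 4643 characters left out ...]
  96  90  83  75  75  74  75  80  88  91]
207 [142 140 133 124 125 125 117 108  99  95  95  93  92  85  68]
211 [140 139 138 137 137 136 131 124 114 103 104  95  82  60  46]
cap 2420 X [0.1167 0.1252 0.1345] Y [-0.0202  0.0002  0.0207] mid 0.0003 Z [0.1928 0.2056 0.2072]
plate top 3889 X [0.0712 0.0739 0.0896] Y [-0.0127 -0.0006  0.0114] mid -0.0007 Z [0.3174 0.3332 0.4128]
tube top 7152 X [0.0025 0.0317 0.0637] Y [-0.0177 -0.0009  0.0166] mid -0.0006 Z [0.2744 0.278  0.2874]
claws 923 X [0.0781 0.0844 0.0906] Y [-0.0035 -0.0008  0.0021] mid -0.0007 Z [0.3171 0.3184 0.3197]
tube yaw -0.0022
((125.61465454101562, 0.289886474609375), (43.140480041503906, 18.762434005737305), 89.58418273925781)
```

step_arm(plan=[[1,0,0.001,0.05,0],[1,0,0.001,0.1,0],[1,0,0.001,0.14,0],[1,0,0.001,0.155,0],[1,0,0.001,0.155,0],[1,0,0.001,0.155,0]])

```text
time: 6.92
tool_pos: [0.6541, 0.2788, 0.1034]
tool_rot: [-3.141, 0.004, -2.763]
contact_force: [-0.3, -1.0, -3.6]
opening: 0.0236
grip_force: 45.0
```

```bash
cat > meas.py <<'E'
from h import *
import pickle,sys
tag=sys.argv[1]
s,w=wrist(tag);pickle.dump((s,w),open(tag+".pkl","wb"))
print(s["time"],s["tool_pos"].round(4),s["tool_rot"].round(4),s["contact_force"].round(2),s["torque"].round(2))
P=cloud(w);x=np.array([np.cos(s["tool_rot"][2]),np.sin(s["tool_rot"][2])]);yy=np.array([x[1],-x[0]])
rel=P[...,:2]-s["tool_pos"][:2];X=rel@x;Y=rel@yy;Z=P[...,2]
z0=s["tool_pos"][2]-.0065
def rep(n,m):
    if m.sum()>5: print(n,m.sum(),"X",np.percentile(X[m],[2,50,98]).round(4),"Y",np.percentile(Y[m],[2,50,98]).round(4),"mid",round((np.percentile(Y[m],2)+np.percentile(Y[m],98))/2,4),"Z",np.percentile(Z[m],[2,50,98]).round(4))
k=(abs(Y)<.045)&(X>0)
rep("cap",k&(Z>.2)&(Z<.22)&(X>.085)&(X<.17))
rep("plate",k&(abs(Z-z0-.085)<.005)&(X>.062)&(X<.085))
rep("claws",k&(Z>z0+.055)&(Z<z0+.078)&(X>.078)&(X<.1)&(abs(Y)<.02))
t=k&(abs(Z-z0-.03)<.004)&(X<.065)&(abs(Y)<.02);rep("tube",t)
i=w["img"][:,:,::-1];cv2.imwrite(f"pics/{tag}.png",cv2.resize(i[:260,100:412],(720,600)))
E
python3 meas.py w3
```

```text
6.925 [0.6541 0.2788 0.1034] [-3.1413  0.0043 -2.7628] [-0.28 -0.97 -3.59] [ 0.09 -0.03  0.03]
plate 2015 X [0.072  0.0744 0.0767] Y [-0.0132 -0.0008  0.0118] mid -0.0007 Z [0.1806 0.1819 0.1832]
claws 943 X [0.0783 0.0847 0.0911] Y [-0.0035 -0.0008  0.0021] mid -0.0007 Z [0.1657 0.1669 0.1683]
tube 6471 X [0.0025 0.0334 0.0637] Y [-0.0126 -0.0009  0.0113] mid -0.0006 Z [0.1252 0.127  0.1285]
```

View pics/w3.png

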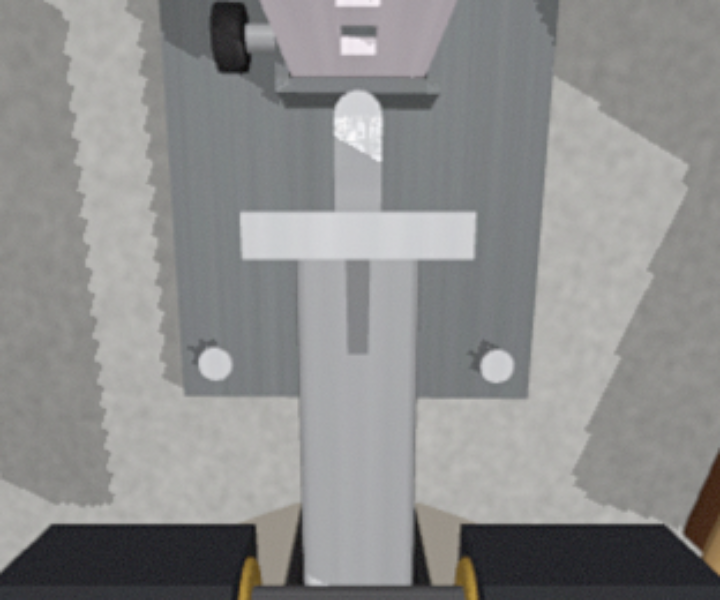

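The close view is very useful. It shows the upright's front face with the lowest slot at crop (358,40), the next slot's lip at (358,2), and the upper claw in line below at (358,100). I'll read the slot's height and lateral position straight from this view.

```bash
python3 - <<'E'
from h import *;import pickle
s,w=pickle.load(open("w3.pkl","rb"))
P=cloud(w);x=np.array([np.cos(s["tool_rot"][2]),np.sin(s["tool_rot"][2])]);yy=np.array([x[1],-x[0]])
rel=P[...,:2]-s["tool_pos"][:2];X=rel@x;Y=rel@yy;Z=P[...,2]
g=cv2.cvtColor(w["img"],cv2.COLOR_RGB2GRAY)
for r in range(0,42):print(r,"c255",g[r,255],X[r,255].round(4),Z[r,255].round(4),"| face c240",g[r,240],X[r,240].round(4),Z[r,240].round(4))
for r in(13,16,19,20):print(r,g[r,242:270],Y[r,[242,269]].round(4))
m=(X>.09)&(X<.13)&(abs(Y)<.018)&(Z>.042)&(Z<.12);A=np.c_[Y[m],Z[m],np.ones(m.sum())]
for i in range(4):
    k=np.linalg.lstsq(A,X[m],rcond=None)[0];r=X[m]-A@k;mm=np.zeros_like(m);mm[m]=abs(r)<.0015;m=mm;A=np.c_[Y[m],Z[m],np.ones(m.sum())]
print("face X=",k.round(4),m.sum(),"Yrange",np.percentile(Y[m],[1,99]).round(4))
E
```

```text
0 c255 237 0.121 0.0997 | face c240 161 0.1198 0.1038
1 c255 236 0.1207 0.0992 | face c240 160 0.1199 0.102
2 c255 215 0.1202 0.0996 | face c240 162 0.1201 0.0999
3 c255 160 0.1198 0.0995 | face c240 161 0.1201 0.0986
4 c255 157 0.1202 0.0964 | face c240 161 0.12 0.0972
5 c255 159 0.1195 0.0976 | face c240 164 0.12 0.0957
6 c255 160 0.12 0.094 | face c240 163 0.1204 0.0926
7 c255 161 0.1202 0.0918 | face c240 162 0.1206 0.0904
8 c255 160 0.12 0.0909 | face c240 164 0.1201 0.0903
9 c255 159 0.1201 0.0887 | face c240 167 0.1201 0.0889
10 c255 157 0.1202 0.0867 | face c240 162 0.1199 0.0878
11 c255 118 0.14 0.0086 | face c240 165 0.1197 0.0867
12 c255 102 0.1394 0.0085 | face c240 163 0.1203 0.0826
13 c255 102 0.1387 0.0084 | face c240 164 0.1203 0.0809
14 c255 102 0.138 0.0085 | face c240 163 0.1202 0.0792
15 c255 124 0.1371 0.0096 | face c240 164 0.12 0.0782
16 c255 194 0.1241 0.0595 | face c240 166 0.1201 0.0757
17 c255 241 0.1235 0.0596 | face c240 165 0.1201 0.0735
18 c255 238 0.1228 0.0604 | face c240 163 0.1201 0.0714
19 c255 236 0.1223 0.0602 | face c240 162 0.1203 0.0685
20 c25
[... 1112 characters left out ...]
13 0.1676 | face c240 90 0.1152 0.0352
41 c255 209 0.0912 0.1666 | face c240 78 0.1152 0.032
13 [161 159 159 162 169 150 111  97  97  97 101  99 103 102 104 103 102  99
 101  97 104 143 163 166 164 165 165 163] [-0.0075  0.007 ]
16 [163 160 160 158 160 181 218 225 225 209 203 205 197 194 179 173 174 173
 175 176 162 160 163 166 163 164 164 165] [-0.0078  0.0073]
19 [163 164 162 159 157 188 233 238 236 233 233 235 237 236 236 237 236 221
 216 235 214 175 163 164 163 163 164 163] [-0.008   0.0076]
20 [164 163 161 159 158 188 233 240 237 232 232 236 236 236 235 237 237 239
 239 243 214 173 161 164 163 167 164 165] [-0.008   0.0077]
face X= [-0.0067 -0.0005  0.1201] 1841 Yrange [-0.0177  0.0177]
```

The slot lips measure z = 59.7 and 99.6 mm, so the upright sits about 11.3 mm high. The slots and claws line up laterally at -0.7 mm. The face is at X = 120 mm and the plate's back at 76.7 mm. I'll lower 3.5 mm and move up close.

step_arm(plan=[[1,0.008,0,0.0035,0],[1,0.016,0,0.0035,0],[1,0.024,0,0.0035,0],[1,0.024,0,0.0035,0],[1,0.024,0,0.0035,0]])

```text
time: 7.6
tool_pos: [0.6306, 0.2698, 0.0975]
tool_rot: [3.142, 0.001, -2.762]
contact_force: [-0.0, -0.0, -4.9]
opening: 0.0233
grip_force: 45.0
```

step_arm(plan=[[1,0,0,-0.0023,0],[1,0,0,-0.0023,0],[1,0,0,-0.0023,0]])

```text
time: 7.98
tool_pos: [0.6305, 0.2698, 0.0995]
tool_rot: [3.142, 0.0, -2.762]
contact_force: [-1.1, 0.2, -5.0]
opening: 0.0238
grip_force: 45.0
```

```bash
python3 meas.py w4; python3 - <<'E'
from h import *;import pickle
s,w=pickle.load(open("w4.pkl","rb"))
P=cloud(w);x=np.array([np.cos(s["tool_rot"][2]),np.sin(s["tool_rot"][2])]);yy=np.array([x[1],-x[0]])
rel=P[...,:2]-s["tool_pos"][:2];X=rel@x;Y=rel@yy;Z=P[...,2]
m=(X>.09)&(X<.1)&(abs(Y)>.007)&(abs(Y)<.018)&(Z>.045)&(Z<.14)
print("face X",np.percentile(X[m],[5,50,95]).round(4),m.sum(),Z[m].max())
E
```

```text
7.975 [0.6305 0.2698 0.0995] [ 3.1415e+00  2.0000e-04 -2.7624e+00] [-1.08  0.22 -5.05] [ 0.08 -0.01 -0.01]
plate 2016 X [0.0716 0.0741 0.0763] Y [-0.0132 -0.0008  0.0118] mid -0.0007 Z [0.1771 0.1784 0.1797]
claws 2800 X [0.0789 0.0946 0.0953] Y [-0.0192 -0.0006  0.0181] mid -0.0005 Z [0.149  0.1632 0.1706]
tube 6472 X [0.0023 0.0332 0.0637] Y [-0.0126 -0.0009  0.0113] mid -0.0006 Z [0.1215 0.1233 0.1248]
face X [0.0945 0.0948 0.095 ] 1285 0.13996056331731282
```

step_arm(plan=[[1,0.003,0,0,0],[1,0.005,0,0,0],[1,0.007,0,0,0],[1,0.008,0,0,0],[1,0.009,0,0,0],[1,0.009,0,0,0]])

```text
time: 8.78
tool_pos: [0.622, 0.2664, 0.0996]
tool_rot: [3.142, 0.0, -2.762]
contact_force: [-0.8, 0.7, -4.8]
opening: 0.0234
grip_force: 45.0
```

No contact force, so the claw tips are inside the slots. Continuing slowly; the catch should start to push back.

step_arm(plan=[[1,0.0015,0,0,0],[1,0.003,0,0,0],[1,0.0045,0,0,0],[1,0.006,0,0,0],[1,0.006,0,0,0]])

```text
time: 9.4
tool_pos: [0.6174, 0.2645, 0.0997]
tool_rot: [3.142, 0.003, -2.762]
contact_force: [5.1, 2.7, -7.6]
opening: 0.0237
grip_force: 45.0
```

step_arm(plan=[[1,0.001,0,0,0],[1,0.002,0,0,0],[1,0.003,0,0,0],[1,0.004,0,0,0],[1,0.005,0,0,0],[1,0.005,0,0,0]])

```text
time: 10.15
tool_pos: [0.6137, 0.263, 0.0998]
tool_rot: [3.142, 0.005, -2.763]
contact_force: [8.4, 3.8, -8.2]
opening: 0.0238
grip_force: 45.0
```

step_arm(plan=[[1,0.001,0,0,0],[1,0.002,0,0,0],[1,0.002,0,0,0],[1,0.002,0,0,0]])

```text
time: 10.65
tool_pos: [0.6138, 0.2629, 0.1]
tool_rot: [-3.141, 0.01, -2.763]
contact_force: [15.0, 5.6, -12.2]
opening: 0.0238
grip_force: 45.0
```

```bash
python3 meas.py w5; python3 - <<'E'
from h import *;import pickle
s,w=pickle.load(open("w5.pkl","rb"))
P=cloud(w);x=np.array([np.cos(s["tool_rot"][2]),np.sin(s["tool_rot"][2])]);yy=np.array([x[1],-x[0]])
rel=P[...,:2]-s["tool_pos"][:2];X=rel@x;Y=rel@yy;Z=P[...,2]
m=(X>.07)&(X<.1)&(abs(Y)>.0145)&(abs(Y)<.0185)&(Z>.045)&(Z<.16)
print("face X",np.percentile(X[m],[5,50,95]).round(4),m.sum(),Z[m].max())
E
```

```text
10.65 [0.6138 0.2629 0.1   ] [-3.1415  0.0097 -2.763 ] [ 14.95   5.58 -12.16] [ 0.94 -2.23 -0.12]
plate 1342 X [0.0719 0.0734 0.0751] Y [-0.013  -0.0008  0.0118] mid -0.0006 Z [0.1773 0.1786 0.1799]
tube 6483 X [0.0027 0.0335 0.0638] Y [-0.0125 -0.0004  0.0114] mid -0.0005 Z [0.1218 0.1236 0.1252]Traceback (most recent call last):
  File "<stdin>", line 6, in <module>
    return _quantile_unchecked(
        a, q, axis, out, overwrite_input, method, keepdims, weights)
    return _ureduce(a,
                    func=_quantile_ureduce_func,
    ...<5 lines>...
                    overwrite_input=overwrite_input,
                    method=method)
    r = func(a, **kwargs)
    result = _quantile(arr,
                       quantiles=q,
    ...<2 lines>...
                       out=out,
                       weights=wgt)
    slices_having_nans = np.isnan(arr[-1, ...])
                                  ~~~^^^^^^^^^
IndexError: index -1 is out of bounds for axis 0 with size 0
```

Firm stop at 16 N, 18 mm in as predicted, so the plate lies against the upright. I'll ease the push by 1 mm and press down slowly.

step_arm(plan=[[1,-0.001,0,0,0],[1,-0.001,0,0.001,0],[1,-0.001,0,0.002,0],[1,-0.001,0,0.003,0],[1,-0.001,0,0.004,0],[1,-0.001,0,0.005,0],[1,-0.001,0,0.006,0],[1,-0.001,0,0.007,0],[1,-0.001,0,0.008,0],[1,-0.001,0,0.008,0]])

```text
time: 11.95
tool_pos: [0.6143, 0.2631, 0.0938]
tool_rot: [-3.141, 0.009, -2.763]
contact_force: [9.5, 3.5, -2.0]
opening: 0.0238
grip_force: 45.0
```

step_arm(plan=[[1,0,0,0.001,0],[1,0,0,0.002,0],[1,0,0,0.003,0],[1,0,0,0.004,0],[1,0,0,0.005,0],[1,0,0,0.005,0]])

```text
time: 12.7
tool_pos: [0.6144, 0.263, 0.0899]
tool_rot: [-3.141, 0.01, -2.763]
contact_force: [7.2, 2.4, 4.1]
opening: 0.0238
grip_force: 45.0
```

step_arm(plan=[[1,0,0,0.001,0],[1,0,0,0.002,0],[1,0,0,0.003,0],[1,0,0,0.003,0]])

```text
time: 13.2
tool_pos: [0.6146, 0.2631, 0.0869]
tool_rot: [-3.141, 0.011, -2.763]
contact_force: [7.7, 2.5, 4.5]
opening: 0.0235
grip_force: 45.0
```

step_arm(plan=[[1,0,0,0.001,0],[1,0,0,0.002,0],[1,0,0,0.002,0]])

```text
time: 13.58
tool_pos: [0.6146, 0.2631, 0.0848]
tool_rot: [-3.141, 0.011, -2.763]
contact_force: [8.7, 3.5, 2.5]
opening: 0.0237
grip_force: 45.0
```

```bash
python3 meas.py w6; python3 - <<'E'
from cell import *;import cv2
i=read_camera("side")["img"][100:220,150:300,::-1];w=cv2.imread("pics/w6.png")
import numpy as np
cv2.imwrite("pics/m6.png",np.hstack([cv2.resize(w,(400,400)),cv2.resize(i,(400,400))]))
E
```

```text
13.575 [0.6146 0.2631 0.0848] [-3.141   0.0107 -2.7627] [8.68 3.51 2.51] [ 0.47 -0.9  -0.03]
plate 1254 X [0.0656 0.0666 0.0698] Y [-0.013  -0.0005  0.0118] mid -0.0006 Z [0.1587 0.1627 0.1681]
tube 2007 X [0.0019 0.0112 0.0261] Y [-0.0172 -0.0004  0.0172] mid 0.0 Z [0.1058 0.1106 0.1123]
```

View pics/m6.png

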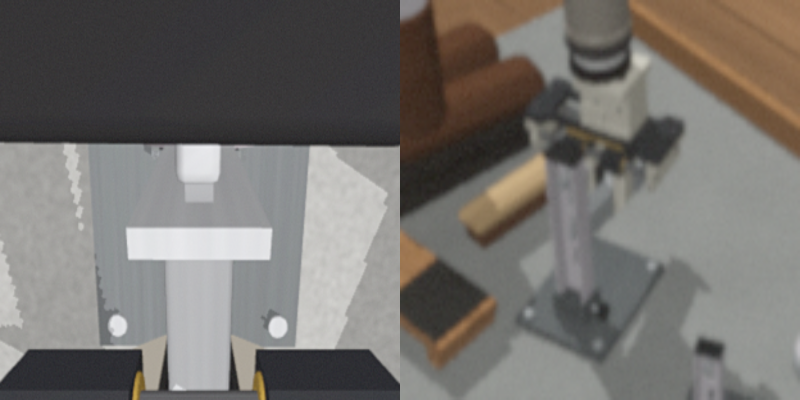

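The wrist view shows the plate top at (200,240) leaning back away from the face, and the catch nose at (198,165) still over the face. The arm has pitched in the grip, so I'll measure the tilt.

```bash
cat > tilt.py <<'E'
from h import *;import pickle,sys
s,w=pickle.load(open(sys.argv[1]+".pkl","rb"))
P=cloud(w);x=np.array([np.cos(s["tool_rot"][2]),np.sin(s["tool_rot"][2])]);yy=np.array([x[1],-x[0]])
rel=P[...,:2]-s["tool_pos"][:2];X=rel@x;Y=rel@yy;Z=P[...,2]
m=(abs(Y)<.010)&(X>.0)&(X<.06)&(Z>s["tool_pos"][2]+.005)&(Z<s["tool_pos"][2]+.045)
k=np.polyfit(X[m],Z[m],1)
for i in range(4):
    r=abs(Z-np.polyval(k,X))<.003;k=np.polyfit(X[m&r],Z[m&r],1)
print("tube slope",k.round(4),"tube top at X=70:",np.polyval(k,.07).round(4))
m=(abs(Y)<.0115)&(X>.05)&(X<.1)&(Z>np.polyval(k,X)+.008)&(Z<.2)
q=np.round(X[m],3)
for a in np.unique(q):
    z=Z[m][q==a];print(a,len(z),np.percentile(z,[5,50,95]).round(4))
E
python3 tilt.py w5;python3 tilt.py w6
```

```text
tube slope [-0.0011  0.1237] tube top at X=70: 0.1236
0.057 8 [0.1318 0.1321 0.1327]
0.058 18 [0.1318 0.1326 0.1332]
0.059 20 [0.1327 0.1332 0.1343]
0.06 22 [0.1334 0.1343 0.1352]
0.061 22 [0.1347 0.1353 0.1362]
0.062 26 [0.1354 0.1365 0.1375]
0.063 20 [0.137  0.1377 0.1388]
0.064 23 [0.1375 0.1385 0.1393]
0.065 27 [0.1385 0.1392 0.1405]
0.066 21 [0.1393 0.1402 0.1413]
0.067 32 [0.1406 0.1412 0.1425]
0.068 21 [0.1413 0.1422 0.1432]
0.069 33 [0.1422 0.1433 0.1446]
0.07 22 [0.1435 0.1445 0.1451]
0.072 266 [0.1775 0.1786 0.1796]
0.073 355 [0.1776 0.1786 0.1796]
0.074 356 [0.1776 0.1787 0.1796]
0.075 206 [0.1776 0.1786 0.1796]
tube slope [0.1574 0.1089] tube top at X=70: 0.1199
0.06 309 [0.173  0.174  0.1749]
0.061 398 [0.1733 0.1742 0.1751]
0.062 391 [0.1734 0.1743 0.1753]
0.063 419 [0.1736 0.1744 0.1754]
0.064 411 [0.1736 0.1746 0.1757]
0.065 731 [0.1694 0.1727 0.1753]
0.066 638 [0.1631 0.1665 0.17  ]
0.067 487 [0.1572 0.1605 0.1634]
0.068 393 [0.1503 0.1547 0.1605]
0.069 303 [0.145  0.1484 0.1608]
0.07 213 [0.1387 0.1426 0.1611]
0.071 121 [0.132  0.1351 0.1381]
0.072 189 [0.1291 0.1817 0.183 ]
0.073 172 [0.1813 0.1825 0.1834]
0.074 203 [0.1812 0.1824 0.1836]
0.075 181 [0.1814 0.1825 0.1837]
0.076 159 [0.1815 0.1825 0.1835]
```

The arm has pivoted 0.157 rad in the pads: the lips are on the slot edges and the plate end only dropped 3.7 mm. I'll raise the tool in place with a lighter grip, so that the slots' upper edges turn the arm level again.

step_arm(plan=[[1,0,0,-0.001,0],[1,0,0,-0.002,0],[1,0,0,-0.003,0],[1,0,0,-0.004,0],[1,0,0,-0.005,0],[1,0,0,-0.006,0],[1,0,0,-0.007,0],[1,0,0,-0.008,0],[1,0,0,-0.008,0]], grip_force=25)

```text
time: 14.8
tool_pos: [0.6133, 0.2627, 0.0905]
tool_rot: [-3.141, 0.007, -2.763]
contact_force: [7.7, 2.7, -6.5]
opening: 0.0237
grip_force: 25.0
```

```bash
python3 meas.py w7; python3 tilt.py w7|head -1
```

```text
14.8 [0.6133 0.2627 0.0905] [-3.1413  0.0066 -2.7626] [ 7.68  2.66 -6.55] [ 0.63 -1.41 -0.08]
plate 542 X [0.0685 0.0693 0.0699] Y [-0.0132 -0.0012  0.0119] mid -0.0007 Z [0.1642 0.1701 0.1739]
tube 3994 X [0.0021 0.0212 0.0472] Y [-0.0148 -0.0009  0.0141] mid -0.0003 Z [0.1128 0.1163 0.1179]
tube slope [0.091  0.1144] tube top at X=70: 0.1207
```

It's straightening (0.157 to 0.091 rad). Continuing.

step_arm(plan=[[1,0,0,-0.001,0],[1,0,0,-0.002,0],[1,0,0,-0.003,0],[1,0,0,-0.004,0],[1,0,0,-0.005,0],[1,0,0,-0.006,0],[1,0,0,-0.007,0],[1,0,0,-0.007,0]])

```text
time: 15.85
tool_pos: [0.6129, 0.2626, 0.0964]
tool_rot: [-3.142, 0.005, -2.763]
contact_force: [8.9, 4.2, -11.4]
opening: 0.0243
grip_force: 25.0
```

```bash
python3 meas.py w8; python3 tilt.py w8
```

```text
15.85 [0.6129 0.2626 0.0964] [-3.1415  0.005  -2.7627] [  8.87   4.2  -11.4 ] [ 0.72 -1.6  -0.01]
plate 1229 X [0.0651 0.0683 0.0706] Y [-0.0133 -0.0003  0.0119] mid -0.0007 Z [0.1708 0.1793 0.1799]
tube 5121 X [0.0021 0.027  0.0555] Y [-0.0131 -0.0009  0.0129] mid -0.0001 Z [0.1189 0.122  0.1238]
tube slope [0.0718 0.1201] tube top at X=70: 0.1251
0.053 1 [0.132 0.132 0.132]
0.054 10 [0.132  0.1323 0.1331]
0.055 19 [0.1323 0.1332 0.1341]
0.056 21 [0.1332 0.1345 0.1357]
0.057 20 [0.1346 0.1356 0.1365]
0.058 20 [0.1358 0.137  0.138 ]
0.059 20 [0.1368 0.1378 0.1386]
0.06 10 [0.1378 0.1382 0.1396]
0.065 172 [0.1789 0.1798 0.1807]
0.066 375 [0.1788 0.1799 0.1809]
0.067 370 [0.179 0.18  0.181]
0.068 383 [0.1791 0.1801 0.1812]
0.069 375 [0.1792 0.1801 0.1812]
0.07 499 [0.1731 0.1791 0.1809]
0.071 377 [0.1597 0.1687 0.1828]
0.072 311 [0.144  0.1583 0.1832]
0.073 188 [0.1358 0.182  0.1835]
0.074 90 [0.1812 0.1824 0.1834]
```

step_arm(plan=[[1,0.001,0,-0.001,0],[1,0.002,0,-0.002,0],[1,0.002,0,-0.003,0],[1,0.002,0,-0.004,0],[1,0.002,0,-0.005,0],[1,0.002,0,-0.006,0],[1,0.002,0,-0.006,0]])

```text
time: 16.77
tool_pos: [0.6111, 0.2619, 0.1021]
tool_rot: [-3.142, 0.005, -2.763]
contact_force: [9.2, 4.0, -13.2]
opening: 0.0242
grip_force: 25.0
```

```bash
python3 meas.py w9; python3 tilt.py w9|head -1
```

```text
16.775 [0.6111 0.2619 0.1021] [-3.1416  0.0051 -2.7626] [  9.16   4.04 -13.22] [ 0.69 -1.67 -0.04]
cap 390 X [0.085  0.0859 0.0889] Y [-0.0219  0.0012  0.0204] mid -0.0008 Z [0.2034 0.2045 0.205 ]
plate 1095 X [0.0687 0.07   0.0713] Y [-0.0132 -0.0006  0.0119] mid -0.0006 Z [0.1794 0.1808 0.1821]
tube 6375 X [0.0021 0.0327 0.0634] Y [-0.0126 -0.0004  0.0116] mid -0.0005 Z [0.1238 0.1255 0.1274]
tube slope [0.004  0.1255] tube top at X=70: 0.1258
```

Level again (0.004 rad), with the plate against the face. Now a grip of 60 N, a bit more forward push, and a short descent.

step_arm(plan=[[1,0,0,0,0],[1,0.001,0,0,0],[1,0.002,0,0.001,0],[1,0.002,0,0.002,0],[1,0.002,0,0.003,0],[1,0.002,0,0.004,0],[1,0.002,0,0.005,0],[1,0.002,0,0.006,0],[1,0.002,0,0.006,0]], grip_force=60)

```text
time: 17.95
tool_pos: [0.6113, 0.2618, 0.0996]
tool_rot: [-3.141, 0.012, -2.763]
contact_force: [11.9, 4.8, 0.1]
opening: 0.0235
grip_force: 60.0
```

```bash
python3 meas.py w10; python3 tilt.py w10|head -1
```

```text
17.95 [0.6113 0.2618 0.0996] [-3.141   0.0116 -2.7627] [11.85  4.8   0.12] [ 0.57 -1.15  0.01]
plate 1229 X [0.068  0.0695 0.0709] Y [-0.0131 -0.0008  0.0118] mid -0.0006 Z [0.1777 0.1789 0.1801]
tube 6141 X [0.0024 0.0321 0.0614] Y [-0.0125 -0.0004  0.0113] mid -0.0006 Z [0.1216 0.1234 0.1249]
tube slope [0.0131 0.123 ] tube top at X=70: 0.1239
```

step_arm(plan=[[1,0,0,0.001,0],[1,0,0,0.002,0],[1,0,0,0.003,0],[1,0,0,0.004,0],[1,0,0,0.004,0]])

```text
time: 18.62
tool_pos: [0.6114, 0.2617, 0.0955]
tool_rot: [-3.141, 0.012, -2.763]
contact_force: [11.3, 4.9, 0.2]
opening: 0.0235
grip_force: 60.0
```

```bash
python3 meas.py w11; python3 tilt.py w11|head -1
```

```text
18.625 [0.6114 0.2617 0.0955] [-3.1409  0.0116 -2.7627] [11.33  4.88  0.24] [ 0.59 -1.29  0.02]
plate 1104 X [0.068  0.0694 0.0706] Y [-0.0132 -0.0008  0.0118] mid -0.0007 Z [0.1737 0.175  0.1762]
tube 6143 X [0.0024 0.0321 0.0615] Y [-0.0125 -0.0004  0.0114] mid -0.0006 Z [0.1175 0.1193 0.1209]
tube slope [0.0155 0.1189] tube top at X=70: 0.12
```

It's sliding cleanly now, with the tilt steady at 0.015 rad. Continuing to home.

step_arm(plan=[[1,0,0,0.001,0],[1,0,0,0.002,0],[1,0,0,0.003,0],[1,0,0,0.004,0],[1,0,0,0.005,0],[1,0,0,0.006,0],[1,0,0,0.006,0]])

```text
time: 19.55
tool_pos: [0.6112, 0.2616, 0.0892]
tool_rot: [-3.141, 0.011, -2.763]
contact_force: [10.5, 2.5, -2.6]
opening: 0.0238
grip_force: 60.0
```

```bash
python3 meas.py w12; python3 tilt.py w12|head -1
```

```text
19.55 [0.6112 0.2616 0.0892] [-3.1409  0.0111 -2.7628] [10.49  2.51 -2.63] [ 0.62 -1.52 -0.04]
plate 296 X [0.0687 0.0692 0.0698] Y [-0.0132 -0.0056  0.012 ] mid -0.0006 Z [0.1666 0.168  0.1692]
tube 6105 X [0.0024 0.0317 0.0615] Y [-0.0126 -0.0004  0.0116] mid -0.0005 Z [0.111  0.1127 0.1143]
tube slope [0.0061 0.1126] tube top at X=70: 0.113
```

step_arm(plan=[[1,0,0,0.001,0],[1,0,0,0.002,0],[1,0,0,0.003,0],[1,0,0,0.003,0]])

```text
time: 20.1
tool_pos: [0.6113, 0.2617, 0.0872]
tool_rot: [-3.141, 0.012, -2.763]
contact_force: [8.9, 2.9, 4.5]
opening: 0.0236
grip_force: 60.0
```

```bash
python3 meas.py w13; python3 tilt.py w13
```

```text
20.1 [0.6113 0.2617 0.0872] [-3.1408  0.0117 -2.7627] [8.93 2.9  4.52] [ 0.42 -1.02 -0.06]
plate 400 X [0.068  0.0688 0.0696] Y [-0.0132  0.0036  0.012 ] mid -0.0006 Z [0.1652 0.1665 0.1676]
tube 6019 X [0.0023 0.0314 0.0605] Y [-0.0125 -0.0004  0.0115] mid -0.0005 Z [0.1092 0.111  0.1126]
tube slope [0.0135 0.1106] tube top at X=70: 0.1116
0.054 5 [0.1195 0.1196 0.1203]
0.055 20 [0.1196 0.1202 0.1208]
0.056 20 [0.1202 0.1211 0.1217]
0.057 21 [0.1212 0.1223 0.1229]
0.058 18 [0.1227 0.1233 0.124 ]
0.059 22 [0.1233 0.1246 0.1257]
0.06 20 [0.1242 0.125  0.1263]
0.061 20 [0.1249 0.1261 0.1268]
0.068 150 [0.1656 0.167  0.1828]
0.069 362 [0.1658 0.1671 0.1831]
0.07 187 [0.1663 0.1823 0.1836]
0.071 55 [0.1815 0.1824 0.1838]
```

View pics/w13.png

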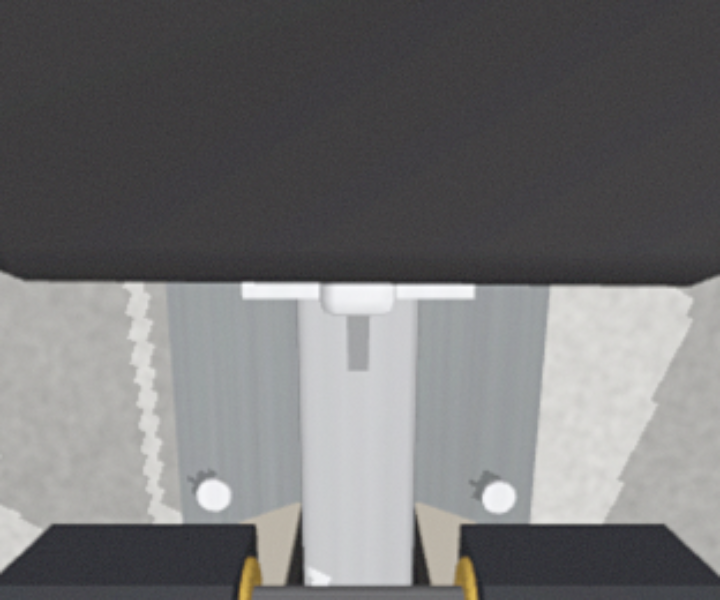

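The catch nose at (358,300) now stands out over the plate's top edge (242–475, 290), so it has sprung. A final gentle press to seat it, then ease off.

step_arm(plan=[[1,0,0,0.001,0],[1,0,0,0.002,0],[1,0,0,0.002,0]])

```text
time: 20.52
tool_pos: [0.6115, 0.2617, 0.0858]
tool_rot: [-3.141, 0.012, -2.763]
contact_force: [7.9, 3.8, 6.8]
opening: 0.0236
grip_force: 60.0
```

step_arm(plan=[[1,-0.001,0,-0.001,0],[1,-0.002,0,-0.002,0],[1,-0.003,0,-0.002,0],[1,-0.003,0,-0.002,0]])

```text
time: 21.02
tool_pos: [0.6115, 0.2619, 0.0853]
tool_rot: [-3.141, 0.004, -2.762]
contact_force: [5.4, 1.5, 5.3]
opening: 0.0235
grip_force: 60.0
```

```bash
python3 meas.py w14; python3 tilt.py w14|sed -n '1p;/0.06[6-9]/p;/0.07/p'
```

```text
21.025 [0.6115 0.2619 0.0853] [-3.141   0.0044 -2.7624] [5.37 1.5  5.26] [ 0.05 -0.35  0.02]
plate 1414 X [0.0663 0.0685 0.071 ] Y [-0.0133 -0.0019  0.0119] mid -0.0007 Z [0.165  0.1663 0.1675]
tube 5940 X [0.0022 0.0309 0.0592] Y [-0.0127 -0.0004  0.0118] mid -0.0005 Z [0.1077 0.1098 0.1117]
tube slope [0.0381 0.1087] tube top at X=70: 0.1114
0.066 98 [0.1652 0.1663 0.1672]
0.067 269 [0.1653 0.1663 0.1671]
0.068 257 [0.1654 0.1664 0.1817]
0.069 370 [0.1655 0.1669 0.1829]
0.07 398 [0.1657 0.1672 0.1832]
0.071 313 [0.1657 0.1816 0.1833]
0.072 50 [0.1816 0.1826 0.1837]
```

step_arm(plan=[[1,-0.001,0,-0.001,0],[1,-0.002,0,-0.002,0],[1,-0.002,0,-0.003,0],[1,-0.002,0,-0.003,0],[0,-0.002,0,-0.003,0],[0,-0.002,0,-0.003,0],[0,-0.002,0,-0.003,0],[0,-0.002,0,-0.003,0]])

```text
time: 22.08
tool_pos: [0.6117, 0.2624, 0.0866]
tool_rot: [3.141, 0.0, -2.762]
contact_force: [0.9, -0.8, -0.1]
opening: 0.0455
grip_force: 0.0
```

```bash
python3 meas.py w15; python3 tilt.py w15|sed -n '1p;/0.06[6-9]/p;/0.07/p'
```

```text
22.075 [0.6117 0.2624 0.0866] [ 3.1414  0.     -2.7623] [ 0.93 -0.8  -0.15] [0.06 0.07 0.02]
plate 1597 X [0.0663 0.0686 0.0714] Y [-0.0136 -0.0008  0.0116] mid -0.001 Z [0.1619 0.1663 0.1676]
tube 5697 X [0.0016 0.0323 0.0598] Y [-0.0126 -0.0014  0.0102] mid -0.0012 Z [0.1076 0.1096 0.1116]
tube slope [0.0429 0.1084] tube top at X=70: 0.1114
0.066 90 [0.1652 0.1664 0.1672]
0.067 333 [0.1653 0.1663 0.1673]
0.068 240 [0.1653 0.1662 0.1674]
0.069 348 [0.1655 0.1668 0.1826]
0.07 385 [0.1655 0.1671 0.1832]
0.071 418 [0.1597 0.1668 0.1832]
0.072 312 [0.1452 0.1816 0.1833]
0.073 33 [0.1813 0.1824 0.1837]
```

Released: tilt 0.043 rad, foot at about 81 mm, catch over the plate. Withdrawing straight up.

step_arm(plan=[[0,0,-0.001,-0.01,0],[0,0,-0.001,-0.03,0],[0,0,-0.001,-0.07,0],[0,0,-0.001,-0.12,0],[0,0,-0.001,-0.17,0],[0,0,-0.001,-0.17,0],[0,0,-0.001,-0.17,0],[0,-0.05,-0.001,-0.2,0],[0,-0.05,-0.001,-0.2,0],[0,-0.05,-0.001,-0.2,0]])

```text
time: 23.38
tool_pos: [0.6582, 0.2797, 0.2845]
tool_rot: [3.141, -0.003, -2.762]
contact_force: [0.2, -0.4, -0.3]
opening: 0.0457
grip_force: 0.0
```

```bash
python3 - <<'E'
from h import *
from cell import *
s,w=wrist("w16");print(s["time"],s["tool_pos"].round(3),s["contact_force"].round(2))
P=cloud(w);x=np.array([np.cos(s["tool_rot"][2]),np.sin(s["tool_rot"][2])]);yy=np.array([x[1],-x[0]])
rel=P[...,:2]-s["tool_pos"][:2];X=rel@x;Y=rel@yy;Z=P[...,2]
m=(abs(Y)<.02)&(Z>.1)&(Z<.118)&(X>-.02)&(X<.12)
k=np.polyfit(X[m],Y[m],1);print("yaw off",k.round(4),"slope",np.polyfit(X[m],Z[m],1).round(3))
c=read_camera("side")["img"][:,:,::-1]
cv2.imwrite("pics/fin.png",np.hstack([cv2.resize(w["img"][:,:,::-1],(400,300)),cv2.resize(c[110:260,170:370],(400,300))]))
E
```

```text
23.375 [0.658 0.28  0.285] [ 0.22 -0.43 -0.28]
yaw off [ 0.0054 -0.0008] slope [0.043 0.106]
```

View pics/fin.png

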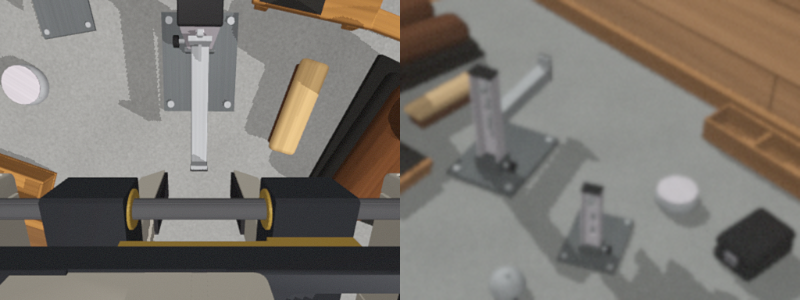

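The arm hangs straight out from the stand (plate at (195,42), nose at (199,165) in the left view). The catch nose shows over the plate and the gripper is clear. Tilt is 0.043 rad and yaw is off by about 0.005 rad, so I'm handing in.

```bash
python3 -c "
from cell import *
print(hand_in())"
```

```text
the job is handed in; nothing more can be done
None
```

The drying arm hangs in the upper two slots with the catch sprung out over its plate and the gripper clear. I handed the job in at about 23 s; no verdict came back. The arm pivoted in the grip on the first press, so I levelled it in place and pressed again. It now rests about 0.04 rad nose-down, within the 0.1 rad limit, with the foot of the plate at about 81 mm (limit 83).

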